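Close the glazed tea chest without letting its lid slam

TASK

Shut the tea chest: with your fingers, without gripping the lid, tip the glazed lid forward from where it leans open until it falls by itself, catch it on the fingers before it gets down, and lower it slowly until it lies fully shut - it must not slam or be dropped. Do not pick up or shift anything else on the worktop.

Things in the scene. Friction and masses are not known exactly. Their poses are not given: they have to be found in the camera images.
- tea_chest: low bamboo chest, 150 mm deep (x) x 270 wide (y) x 95 tall, walls 9 mm, fixed to the worktop; tea sachets in it stay below the rim. Origin under its middle; +x points from the front wall (facing the robot) to the hinged back wall, z up. Its lid: bamboo frame 150 x 270 mm, 13 mm thick, round a glass pane, 0.3 to 0.45 kg in all, with a pull tab at its front edge
- chest_lid (a joint): lid angle, rad: 0 shut, 1.57 upright, 1.72 leaning back on its stop; starts at 1.68 to 1.72. Turns about the chest's y axis at hinge_mid. Damped hinge with some dry friction: within 0.09 rad of upright the lid stays put; tipped farther forward it falls by itself, slowly at first (2 to 5 s from 1.35 to shut), landing at 0.7 to 1.2 rad/s: a slam. Holding it up takes up to 2.5 N at the tab
- hinge_mid (a point): middle of the hinge axis, on the chest's back top edge: 75 mm behind the chest's middle, 96 mm above the worktop; axes as the chest's
- tab_edge (a point): middle of the free edge of the lid's bamboo pull tab, on the underside, 175 mm from the hinge axis; moves with the lid. Tab: 80 mm wide (y), mid-lid, 9 mm thick; shut, it stands out 25 mm past the front wall, 97 to 106 mm above the worktop, nothing under it. Lid axes: -x from hinge to tab, y along the hinge, z out of the outer face
- mug: speckled stoneware mug, 86 mm across, 90 mm tall, stands to the right of the chest; origin under its middle
- kitchen_timer: white round kitchen timer, 63 mm across, 55 mm tall, stands to the left of the chest; origin under its middle
- tea_canister: orange canister with wooden lid, 87 mm across, 100 mm tall, at the right; origin under its middle
- bananas: bunch of bananas, 204 mm long, 63 mm tall, at the right front; origin under its middle
- tea_box: dark cardboard carton, 64 x 142 x 75 mm, at the left front; origin under its middle
- lime: lime, 57 x 46 x 45 mm, at the left; origin under its middle
- pepper_mill: dark wooden pepper mill, 58 mm across, 150 mm tall, right rear; origin under its middle

How it is judged:
On the way, in this order (a step that is already met when the one before it is completed fails the run):
1. the lid has been tipped forward and falls by itself, nothing touching it (value of joint chest_lid between 0.75 and 1.48 rad and velocity of joint chest_lid below -0.03 rad/s and contact force between each of the arm, the fingers and chest_lid below 0.05 N), for 0.1 s.
2. the falling lid is caught: fingers carry it, still 0.12 to 0.8 rad open, slower than it would fall (under 0.4 rad/s) (value of joint chest_lid between 0.12 and 0.8 rad and velocity of joint chest_lid above -0.4 rad/s and contact force between the fingers and chest_lid above 0.2 N), for 0.2 s.
At the end, for the whole second after the job is handed in: the lid lies shut on the rim (within 0.015 rad, under 3 mm at the tab) and at rest, the fingers are clear, and each bystander is within 20 mm of where it stood (value of joint chest_lid below 0.015 rad and velocity of joint chest_lid between -0.05 and 0.05 rad/s and distance of each of mug, kitchen_timer, tea_canister, bananas, tea_box, lime, pepper_mill from where it was at the start of the episode below 0.02 m); the robot touches nothing.
It fails at once if the lid slams: it comes down faster than 0.45 rad/s while between 0.03 and 0.3 rad open (value of joint chest_lid between 0.03 and 0.3 rad and velocity of joint chest_lid below -0.45 rad/s).
It fails at once if the lid is gripped or forced: more than 25 N between fingers and lid (contact force between the fingers and chest_lid above 25 N).
It fails at once if another thing on the worktop is shifted or lifted by more than 20 mm (distance of any of mug, kitchen_timer, tea_canister, bananas, tea_box, lime, pepper_mill from where it was at the start of the episode above 0.02 m).
It also fails if it takes over 48 s, if anything falls off the work surface, if the arm or the gripper's body presses on something with over 40 N, if the wrist force passes 120 N, or if a joint passes its speed limit or range.

ROBOT

A 6-joint arm with a two-finger parallel gripper is mounted at the origin on a cart in front of the work surface, level with it; the furniture and walls round the work are solid. World frame = base frame: x ahead of the robot, y to its left, z up, the work surface at z = 0. Lengths are in m, angles in rad, forces in N, time in s.
With the tool pointing down it reaches from about 0.3 to 0.875 m from the base axis. Payload 6.4 kg.
Tool frame: the origin (TCP) lies at the very end of the fingers, on their centre line; the grasp point (between the pads) lies 19 mm behind it; z points along the fingers, y is the line along which they close (so a half turn about z gives the same grasp; the last joint's range is limited). The gripper opens to 85 mm and grips with 20 to 120 N. Pads are 22 mm wide; open, the fingers measure 114 mm over their backs; the gripper's body (76 mm by 85 mm) begins 54 mm behind the grasp point. The pads swing forward as they close: fully open they stand 13 mm farther back than shut.
Start: joints at [1.128, 0.181, 1.607, -0, 1.354, -0.206], TCP at [0.135, 0.559, 0.231] pointing down, gripper open.
Joint ranges: [-2.99, 2.99], [-0.89, 2.07], [0.3, 2.58], [-1.14, 4.28], [0, 2.63], [-3.12, 3.12]. Speed limits (rad/s): [2.57, 2.57, 3.01, 3.14, 3.14, 3.14].

INTERFACE

Orientations are given as a unit quaternion [w, x, y, z].
In Python, from bench import ctrl, camera, calibration, order, outline_of gives the robot as it stands.
- The arm moves only by the tool move_arm, never from a script. Its argument "series" is a list that holds one entry, the list of rows, each a list of 5 numbers: the opening, from 0 (shut) to 1 (fully open), then the shift along the tool's x, y, z in mm, then the turn about the tool's z in rad. A call has exactly 10 rows; each row is the pose to reach, as a shift and turn from the pose commanded when the call began, along the tool's axes at that moment; what a row does not reach only later rows make up. A row lasts 1/12 s, in which the tool goes at most 41.7 mm and 7.16 degrees, less where a joint would pass 70% of its speed; a pose out of reach is approached as far as the arm can. A call with a gripper value outside its range is refused whole. The fingers move at their own pace and stop on an object; the grip force is fixed at half the most. Time passes only in rows, so rows that repeat a pose let the fingers close, or fill a call up. It gives the time, the measured TCP pose, the force, the opening and the grip force at its end, in the units of the state.
- ctrl.get_obs(): the state, without advancing time (a new reading comes with each control period).
- camera(name): name is "scene" or "top"; returns (picture, depth): 384x512x3 uint8, blue, green, red; 384x512 float32, m along the optical axis (not along the pixel's ray), 0 where there is no reading.
- calibration(name): a dict with "intrinsics" (3x3 intrinsics, pixels), "rvec" (rotation vector, rad) and "tvec" (3), from world to camera coordinates, as OpenCV has them. Camera axes: x right, y down, z forward; pixel columns grow to the right and rows downward; lengths in m; the calibration is good to about 2 mm. A picture is of the moment at which its call begins. calibration takes no time and is no camera call.
- order.hand_in(): hands the job in; it is judged then, once.
Trained networks look in the newest picture that a camera, given by its name, has taken for a name from the list of things; names that differ only in an ending like _2 or _b are one class to them, and where a whole thing is asked for, a point or a joint stands for the part that bears it (a point fixed in the world has none). Each returns a list of dicts, best first, with "conf" (0 to 1); they miss things now and then, are a little off and sometimes report something else, mostly with a low value. They report only what shows in the picture. A call takes as long as a camera call.
- outline_of(target, camera): "region" (384x512 bool, what is visible of it) and "bbox" ([centre column, centre row, width, height] in pixels, round what is visible of it).
The state is a dict: "time_s": time; "q": joint angles; "dq": joint speeds; "joint_efforts": joint torques, N m; "eef_pos": TCP position; "eef_rot": TCP orientation; "wrist_force": force on the tool from outside, world axes, zero at the start; "torque": the same for the moment, N m; "opening": opening from 0.0 (shut) to 1.0 (fully open); "grasp_force": force on a finger pad.
Only numpy, scipy, OpenCV 4.12 (cv2) and the standard library are available. Lean on these libraries where they do the work, as an engineer would, in place of code of your own. Each camera call takes 0.05 s, during which the arm holds its last target. There are 200 camera calls.

## Working session

There is one attempt and no reset: what is moved stays moved. The work goes in short steps, Python scripts to look and compute and a tool call to move; the robot and the scene stay as the last step left them, time stands still between calls to the robot, and variables do not carry over. Pictures are saved under pics/ and viewed, at most 10 in all, crops included, and the job is handed in when it is done.

Besides the shell and the picture viewer there is one more tool, called as name([rows], argument=value, ...), one row to a line, values as JSON. move_arm: Moves the arm, as the interface text tells. Its arguments: {"type":"object","properties":{"series":{"type":"array","items":{"type":"array","items":{"type":"array","items":{"type":"number"}}}}},"required":["series"]}

```bash
ls; mkdir -p pics
cat > h.py <<'E'
import numpy as np, cv2
from bench import ctrl, camera, calibration, order, outline_of
def cal(n):
    c=calibration(n); R,_=cv2.Rodrigues(np.array(c["rvec"],float)); return np.array(c["intrinsics"]),R,np.array(c["tvec"],float).ravel()
def cloud(n,depth):
    K,R,t=cal(n); v,u=np.mgrid[:384,:512]
    p=np.stack([(u-K[0,2])/K[0,0]*depth,(v-K[1,2])/K[1,1]*depth,depth],-1)
    return (p-t)@R
E
python3 - <<'E'
from h import *
for n in("scene","top"):
    im,d=camera(n); cv2.imwrite(f"pics/{n}0.png",im); P=cloud(n,d); np.save(n,P)
    for o in("tea_chest","chest_lid","tab_edge","mug","kitchen_timer","tea_canister","bananas","tea_box","lime","pepper_mill"):
        r=outline_of(o,n)
        if not r: print(n,o,None);continue
        r=r[0]; m=np.array(r["region"])&(d>0); q=P[m]
        print(n,o,round(r["conf"],2),np.round(r["bbox"]),len(q), np.round(np.percentile(q,[3,50,97],axis=0),3).tolist() if len(q) else '')
s=ctrl.get_obs(); print({k:np.round(v,3).tolist() for k,v in s.items()})
E
```

```text
pics
scene tea_chest 0.76 [255. 173.  69.  95.] 3825 [[0.463, 0.024, 0.01], [0.599, 0.14, 0.081], [0.681, 0.304, 0.239]]
scene chest_lid 0.59 [271. 156.  35.  64.] 1410 [[0.607, 0.02, 0.098], [0.647, 0.132, 0.173], [0.686, 0.269, 0.251]]
scene tab_edge 0.69 [271. 159.  42.  64.] 1417 [[0.607, 0.02, 0.098], [0.647, 0.135, 0.174], [0.687, 0.268, 0.253]]
scene mug 0.89 [273. 221.  22.  32.] 737 [[0.449, -0.094, 0.004], [0.498, -0.061, 0.056], [0.547, -0.008, 0.085]]
scene kitchen_timer None
scene tea_canister 0.84 [341. 273.  33.  41.] 1027 [[0.46, -0.413, -0.002], [0.482, -0.385, 0.068], [0.537, -0.338, 0.083]]
scene bananas 0.82 [283. 287.  66.  46.] 1138 [[0.294, -0.382, 0.008], [0.347, -0.295, 0.045], [0.389, -0.214, 0.059]]
scene tea_box 0.77 [178. 180.  36.  30.] 769 [[0.321, 0.345, 0.002], [0.376, 0.391, 0.049], [0.438, 0.443, 0.072]]
scene lime 0.48 [273. 220.  28.  32.] 734 [[0.449, -0.094, 0.004], [0.498, -0.061, 0.056], [0.547, -0.008, 0.085]]
scene pepper_mill None
top tea_chest 0.74 [224. 178. 102.  87.] 6285 [[0.483, 0.041, 0.022], [0.598, 0.17, 0.082], [0.683, 0.302, 0.24
[... 598 characters left out ...]
369. 258.  63.  30.] 1313 [[0.301, -0.374, 0.001], [0.355, -0.266, 0.048], [0.392, -0.207, 0.063]]
top tea_box 0.56 [148. 245.  52.  48.] 1087 [[0.328, 0.352, 0.006], [0.384, 0.408, 0.071], [0.445, 0.472, 0.078]]
top lime 0.7 [122. 207.  14.  18.] 183 [[0.489, 0.49, 0.019], [0.511, 0.506, 0.037], [0.534, 0.527, 0.048]]
top pepper_mill None
{'time_s': 1.1, 'q': [1.128, 0.181, 1.607, -0.0, 1.354, -0.206], 'dq': [0.001, 0.001, 0.0, -0.001, 0.001, -0.001], 'joint_efforts': [0.001, -44.483, -35.17, -0.0, 0.001, 0.0], 'eef_pos': [0.135, 0.559, 0.231], 'eef_rot': [0.0, 0.118, 0.993, -0.0], 'wrist_force': [-0.5, 1.107, -0.011], 'torque': [0.018, -0.034, -0.007], 'grasp_force': 0.0, 'opening': 0.997}
```

View pictures.

Run:
```python
import cv2,numpy as np
a=cv2.imread("pics/scene0.png")[90:330,130:400];b=cv2.imread("pics/top0.png")[100:310,90:430]
cv2.imwrite("pics/a.png",cv2.resize(a,None,fx=2.4,fy=2.4,interpolation=3));cv2.imwrite("pics/b.png",cv2.resize(b,None,fx=2.3,fy=2.3,interpolation=3))
```

```text
(no output)
```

View pics/a.png

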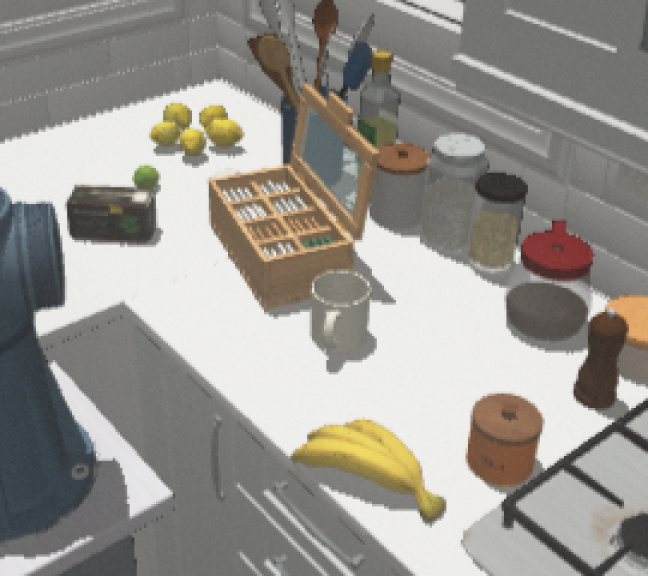

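View pics/b.png

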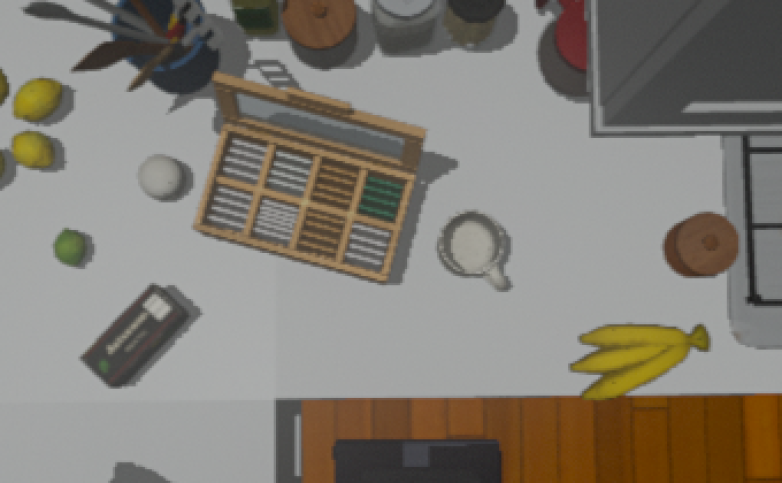

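```bash
cat > g.py <<'E'
from h import *
P=np.load("top.npy");S=np.load("scene.npy")
A=np.concatenate([P.reshape(-1,3),S.reshape(-1,3)])
def box(A,lo,hi): return A[np.all((A>lo)&(A<hi),1)]
r=box(P.reshape(-1,3),[.44,0,.085],[.68,.33,.104])
rc=cv2.minAreaRect(r[:,:2].astype(np.float32)*1000);print("rim rect",len(r),rc,cv2.boxPoints(rc).round().tolist())
for n,Q in(("top",P.reshape(-1,3)),("scene",S.reshape(-1,3))):
    l=box(Q,[.58,0,.12],[.74,.33,.29]); 
    # lid plane (robust)
    best=None;rng=np.random.default_rng(0)
    for _ in range(500):
        a=l[rng.choice(len(l),3,False)];nn=np.cross(a[1]-a[0],a[2]-a[0]);nn/=np.linalg.norm(nn)+1e-12
        m=abs((l-a[0])@nn)<.005
        if best is None or m.sum()>best.sum(): best=m
    q=l[best];c=q.mean(0);nn=np.linalg.svd(q-c)[2][2];nn*=np.sign(nn[0])
    print(n,len(l),best.sum(),c.round(3),nn.round(3),"yaw",np.arctan2(nn[1],nn[0]).round(3),"tilt",np.arcsin(nn[2]).round(3),"zmax",np.percentile(q[:,2],[95,99,100]).round(3))
# obstacles behind: height map
for y in np.arange(-.1,.42,.04):
    print(round(y,2),[int(1000*np.percentile(b[:,2],97)) if len(b:=box(A,[x,y,-.1],[x+.03,y+.04,.6]))>2 else -1 for x in np.arange(.55,.97,.03)])
E
python3 g.py
```

```text
rim rect 1004 ((565.76025390625, 176.77056884765625), (270.2614440917969, 153.262939453125), 73.85701751708984) [[455.0, 68.0], [602.0, 26.0], [677.0, 285.0], [530.0, 328.0]]
top 1674 1537 [0.654 0.151 0.195] [ 0.952 -0.274 -0.138] yaw -0.28 tilt -0.138 zmax [0.264 0.269 0.274]
scene 1172 1081 [0.649 0.139 0.188] [ 0.954 -0.273 -0.125] yaw -0.278 tilt -0.125 zmax [0.249 0.264 0.268]
-0.1 [5, 5, 6, 6, 5, 5, 4, 55, 155, 156, 158, 572, 492, -1]
-0.06 [84, 4, 5, 5, 6, 6, 5, 5, 156, 158, 159, 503, 555, -1]
-0.02 [6, 7, 238, 6, 7, 5, 4, 135, 185, 188, 187, 582, 555, -1]
0.02 [96, 148, 245, 243, 5, 5, 5, 154, 189, 190, 189, 584, 531, -1]
0.06 [78, 97, 242, 245, 0, 5, 4, 141, 187, 188, 187, 584, 530, -1]
0.1 [85, 84, 172, 268, -1, 5, 5, 122, 125, 126, 126, 583, 531, -1]
0.14 [87, 85, 116, 267, 272, -1, 4, 124, 137, 137, 125, 584, 531, 583]
0.18 [86, 78, 91, 235, 264, -1, 7, 120, 177, 203, 204, 584, 531, 583]
0.22 [86, 85, 84, 142, 245, 316, 224, 5, 204, 276, 274, 584, 532, 583]
0.26 [76, 92, 95, 106, 242, 303, 324, 329, 209, 276, 6, 584, 532, 583]
0.3 [96, 98, 91, 7, 6, 6, 161, 310, 216, 291, 311, 584, 533, 583]
0.34 [22, 57, 57, 4, 305, 288, 198, 158, 134, 162, 258, 584, 532, 583]
0.38 [10, 59, 57, 5, 5, 283, 268, 213, 178, 250, 263, 584, 531, 582]
```

move_arm([
  [[0, -20, -13, -11, 0.005], [0, -50, -32, -30, 0.01], [0, -85, -55, -50, 0.015], [0, -120, -79, -70, 0.02], [0, -155, -102, -90, 0.03], [0, -190, -125, -109, 0.04], [0, -225, -148, -109, 0.046], [0, -260, -171, -109, 0.046], [0, -290, -191, -109, 0.046], [0, -310, -205, -109, 0.046]],
])

```text
time_s: 1.93
eef_pos: [0.3896, 0.285, 0.341]
eef_rot: [0.001, 0.141, 0.99, 0.0]
wrist_force: [0.8, 0.5, 0.3]
opening: 0.0
grasp_force: 0.0
```

move_arm([
  [[0, -20, -6, 0, 0], [0, -55, -15, 0, 0], [0, -95, -25, 0, 0], [0, -135, -36, 0, 0], [0, -175, -47, 0, 0], [0, -215, -58, 0, 0], [0, -255, -68, 0, 0], [0, -292, -78, 0, 0], [0, -325, -87, 0, 0], [0, -350, -90, 0, 0]],
])

```text
time_s: 2.77
eef_pos: [0.7011, 0.1, 0.3394]
eef_rot: [-0.0, 0.142, 0.99, -0.0]
wrist_force: [0.1, 0.1, 0.1]
opening: 0.005
grasp_force: 0.0
```

Run:
```python
from h import *
im,d=camera("scene");cv2.imwrite("pics/c.png",cv2.resize(im[60:300,150:420],None,fx=2.2,fy=2.2))
s=ctrl.get_obs();print(s["eef_pos"],s["wrist_force"])
```

```text
[0.70357109 0.09816893 0.33798298] [-3.37053932 -2.25489797 -1.48649381]
```

View pics/c.png

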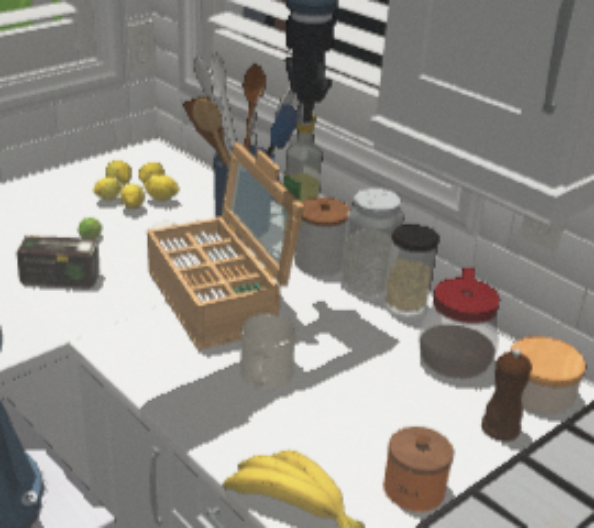

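move_arm([
  [[0, 0, 0, 8, 0], [0, 0, 0, 22, 0], [0, 0, 0, 38, 0], [0, 0, 0, 54, 0], [0, 0, 0, 70, 0], [0, 0, 0, 84, 0], [0, 0, 0, 95, 0], [0, 0, 0, 102, 0], [0, 0, 0, 104, 0], [0, 0, 0, 104, 0]],
])

```text
time_s: 3.65
eef_pos: [0.6989, 0.1031, 0.2359]
eef_rot: [-0.0, 0.141, 0.99, -0.0]
wrist_force: [-0.1, -0.6, 0.1]
opening: -0.001
grasp_force: 0.0
```

```bash
cat >> h.py <<'E'
u=np.array([.961,-.277]);v=np.array([.277,.961])
def st():
    s=ctrl.get_obs();p=np.array(s["eef_pos"]);f=np.array(s["wrist_force"])
    print("t %.2f s %.4f w %.4f z %.4f  Fs %.2f Fw %.2f Fz %.2f"%(s["time_s"],p[:2]@u,p[:2]@v,p[2],f[:2]@u,f[:2]@v,f[2]))
E
python3 -c "
from h import *
st()"
```

```text
t 3.65 s 0.6430 w 0.2926 z 0.2359  Fs 0.05 Fw -0.63 Fz 0.08
```

move_arm([
  [[0, 8, 0, 0, 0], [0, 16, 0, 0, 0], [0, 24, 0, 0, 0], [0, 30, 0, 0, 0], [0, 35, 0, 0, 0], [0, 40, 0, 0, 0], [0, 45, 0, 0, 0], [0, 50, 0, 0, 0], [0, 55, 0, 0, 0], [0, 58, 0, 0, 0]],
])

```text
time_s: 4.48
eef_pos: [0.6427, 0.1193, 0.2362]
eef_rot: [-0.0, 0.141, 0.99, 0.0]
wrist_force: [0.2, -0.2, 0.3]
opening: 0.002
grasp_force: 0.3
```

```bash
cat >> h.py <<'E'
def lid(name="top",save=None):
    im,d=camera(name);P=cloud(name,d).reshape(-1,3)
    s=P[:,:2]@u;w=P[:,:2]@v;z=P[:,2]
    m=(w>.327+.04)&(w<.327+.13)&(s>.38)&(s<.68)&(z>.125)&(z<.275)
    m&=np.hypot(s-.569,z-.096)<.165
    a=np.arctan2(z[m]-.096,.569-s[m]);r=np.hypot(s[m]-.569,z[m]-.096)
    k=r>.09
    print("lid angle",k.sum(),np.percentile(a[k],[10,50,90]).round(3))
    if save: cv2.imwrite(save,im)
E
python3 -c "
from h import *
st();lid();lid('scene')"
```

```text
t 4.48 s 0.5846 w 0.2927 z 0.2362  Fs 0.28 Fw -0.09 Fz 0.32
lid angle 143 [1.506 1.536 1.581]
lid angle 131 [1.49  1.515 1.549]
```

move_arm([
  [[0, 5, 0, 0, 0], [0, 10, 0, 0, 0], [0, 15, 0, 0, 0], [0, 19, 0, 0, 0], [0, 19, 0, 0, 0], [0, 5, 0, -5, 0], [0, -5, 0, -30, 0], [0, -5, 0, -60, 0], [0, -2, 0, -75, 0], [0, 10, 0, -75, 0]],
])

```text
time_s: 5.42
eef_pos: [0.6366, 0.1213, 0.3163]
eef_rot: [0.004, 0.141, 0.99, 0.001]
wrist_force: [-0.2, -0.5, -0.1]
opening: 0.002
grasp_force: 0.0
```

```bash
python3 -c "
from h import *
st();lid();st()"
```

```text
t 5.42 s 0.5781 w 0.2929 z 0.3163  Fs -0.07 Fw -0.57 Fz -0.13
lid angle 112 [1.356 1.394 1.434]
t 5.47 s 0.5749 w 0.2933 z 0.3143  Fs 0.67 Fw 1.96 Fz -0.84
```

move_arm([
  [[0, 36, 8, 0, 0], [0, 74, 18, 0, 0], [0, 110, 28, 5, 0], [0, 140, 34, 20, 0], [0, 156, 34, 45, 0], [0, 156, 34, 80, 0], [0, 156, 34, 110, 0], [0, 156, 34, 132, 0], [0, 156, 34, 140, 0], [0, 156, 34, 140, 0]],
])

```text
time_s: 6.3
eef_pos: [0.4916, 0.1977, 0.1687]
eef_rot: [-0.003, 0.141, 0.99, -0.001]
wrist_force: [0.1, -1.0, 0.0]
opening: -0.002
grasp_force: 0.0
```

```bash
python3 -c "
from h import *
st();lid();st()"
```

```text
t 6.30 s 0.4177 w 0.3262 z 0.1687  Fs 0.37 Fw -0.90 Fz 0.01
lid angle 197 [1.282 1.33  1.366]
t 6.35 s 0.4190 w 0.3268 z 0.1707  Fs 0.25 Fw 0.13 Fz 0.11
```

move_arm([
  [[0, 0, 0, 0, 0], [0, 0, 0, 0, 0], [0, 0, 0, 0, 0], [0, 0, 0, 0, 0], [0, 0, 0, 0, 0], [0, 0, 0, 0, 0], [0, 0, 0, 0, 0], [0, 0, 0, 0, 0], [0, 0, 0, 0, 0], [0, 0, 0, 0, 0]],
])

```text
time_s: 7.18
eef_pos: [0.4935, 0.198, 0.1712]
eef_rot: [-0.0, 0.141, 0.99, -0.0]
wrist_force: [0.6, -0.2, 0.3]
opening: -0.0
grasp_force: 0.0
```

```bash
python3 -c "
from h import *
st();lid();lid('scene',save='pics/d.png')"
```

```text
t 7.18 s 0.4194 w 0.3270 z 0.1712  Fs 0.61 Fw -0.03 Fz 0.33
lid angle 308 [1.128 1.182 1.204]
lid angle 49 [1.071 1.09  1.141]
```

move_arm([
  [[0, 0, 0, 0, 0], [0, 0, 0, 0, 0], [0, 0, 0, 0, 0], [0, 0, 0, 0, 0], [0, 0, 0, 0, 0], [0, 0, 0, 0, 0], [0, 0, 0, 0, 0], [0, 0, 0, 0, 0], [0, 0, 0, 0, 0], [0, 0, 0, 0, 0]],
])

```text
time_s: 8.12
eef_pos: [0.4935, 0.198, 0.1713]
eef_rot: [0.0, 0.141, 0.99, 0.0]
wrist_force: [0.1, 0.2, -0.0]
opening: -0.001
grasp_force: 0.0
```

```bash
python3 -c "
from h import *
st();lid()"
```

```text
t 8.12 s 0.4194 w 0.3270 z 0.1713  Fs 0.03 Fw 0.24 Fz -0.05
lid angle 224 [0.795 0.823 0.856]
```

move_arm([
  [[0, 0, 0, 0, 0], [0, 0, 0, 0, 0], [0, 0, 0, 0, 0], [0, 0, 0, 0, 0], [0, 0, 0, 0, 0], [0, 0, 0, 0, 0], [0, 0, 0, 0, 0], [0, 0, 0, 0, 0], [0, 0, 0, 0, 0], [0, 0, 0, 0, 0]],
])

```text
time_s: 9.0
eef_pos: [0.4934, 0.198, 0.1713]
eef_rot: [-0.0, 0.141, 0.99, -0.0]
wrist_force: [-1.3, -0.3, -0.3]
opening: 0.001
grasp_force: 0.7
```

```bash
python3 -c "
from h import *
st();lid();lid('scene',save='pics/e.png');st()
im=cv2.imread('pics/e.png');cv2.imwrite('pics/e2.png',cv2.resize(im[110:250,190:350],None,fx=4,fy=4))"
```

```text
t 9.00 s 0.4193 w 0.3270 z 0.1713  Fs -1.21 Fw -0.62 Fz -0.27
lid angle 147 [0.705 0.739 0.774]
lid angle 28 [0.684 0.695 0.726]
t 9.10 s 0.4194 w 0.3270 z 0.1713  Fs -0.65 Fw 0.06 Fz -0.41
```

View pics/e2.png

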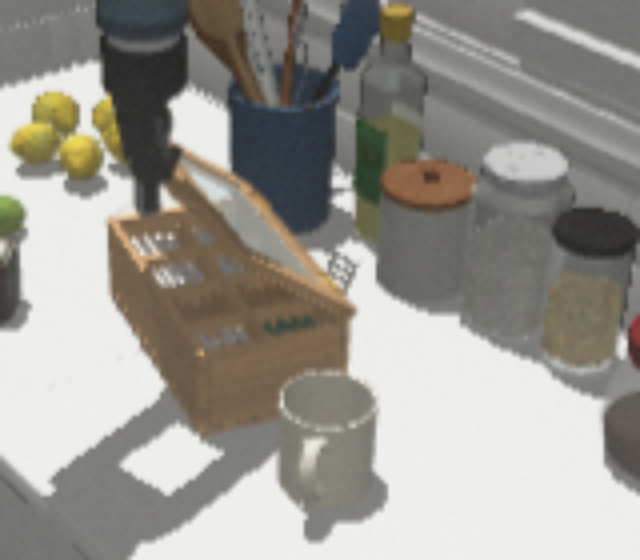

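move_arm([
  [[0, 2, 0, 1.5, 0], [0, 4, 0, 3, 0], [0, 6, 0, 4.5, 0], [0, 8, 0, 6, 0], [0, 10, 0, 7.5, 0], [0, 12, 0, 9, 0], [0, 14, 0, 11, 0], [0, 16, 0, 13, 0], [0, 18, 0, 15, 0], [0, 19, 0, 17, 0]],
])

```text
time_s: 9.93
eef_pos: [0.4748, 0.2034, 0.154]
eef_rot: [-0.0, 0.141, 0.99, -0.0]
wrist_force: [-0.8, 0.2, -0.2]
opening: -0.0
grasp_force: 0.5
```

```bash
python3 -c "
from h import *
st();lid();lid('scene');st()"
```

```text
t 9.93 s 0.4000 w 0.3270 z 0.1540  Fs -0.81 Fw -0.02 Fz -0.21
lid angle 296 [0.48  0.516 0.557]
lid angle 66 [0.459 0.475 0.508]
t 10.03 s 0.3997 w 0.3270 z 0.1537  Fs -1.67 Fw 0.25 Fz -0.85
```

move_arm([
  [[0, 1.3, 0, 2.4, 0], [0, 2.6, 0, 4.8, 0], [0, 3.9, 0, 7.2, 0], [0, 5.2, 0, 9.6, 0], [0, 6.5, 0, 12, 0], [0, 7.7, 0, 14.4, 0], [0, 8.8, 0, 16.8, 0], [0, 9.7, 0, 19.2, 0], [0, 10.5, 0, 21.6, 0], [0, 11, 0, 24, 0]],
])

```text
time_s: 10.87
eef_pos: [0.4644, 0.2065, 0.13]
eef_rot: [-0.0, 0.141, 0.99, -0.0]
wrist_force: [-1.6, 1.1, -0.7]
opening: -0.003
grasp_force: 0.9
```

```bash
python3 -c "
from h import *
st();lid();lid('scene');st()"
```

```text
t 10.87 s 0.3891 w 0.3271 z 0.1300  Fs -1.86 Fw 0.59 Fz -0.72
lid angle 363 [0.298 0.335 0.373]
lid angle 68 [0.267 0.301 0.327]
t 10.97 s 0.3888 w 0.3269 z 0.1297  Fs -1.99 Fw 0.91 Fz -0.73
```

move_arm([
  [[0, 0.5, 0, 1.8, 0], [0, 1, 0, 3.6, 0], [0, 1.5, 0, 5.4, 0], [0, 2, 0, 7.2, 0], [0, 2.4, 0, 9, 0], [0, 2.8, 0, 10.8, 0], [0, 3.2, 0, 12.6, 0], [0, 3.5, 0, 14.4, 0], [0, 3.8, 0, 16.2, 0], [0, 4, 0, 18, 0]],
])

```text
time_s: 11.8
eef_pos: [0.4608, 0.2075, 0.1121]
eef_rot: [-0.0, 0.141, 0.99, -0.0]
wrist_force: [-2.3, -0.6, -1.1]
opening: 0.003
grasp_force: 1.1
```

```bash
python3 -c "
from h import *
st();lid();lid('scene');st()"
```

```text
t 11.80 s 0.3853 w 0.3271 z 0.1121  Fs -2.03 Fw -1.25 Fz -1.10
lid angle 97 [0.22  0.243 0.287]
lid angle 1 [0.224 0.224 0.224]
t 11.90 s 0.3852 w 0.3271 z 0.1119  Fs -2.77 Fw -0.64 Fz -1.72
```

move_arm([
  [[0, 0.3, 0, 1.7, 0], [0, 0.6, 0, 3.4, 0], [0, 0.9, 0, 5.1, 0], [0, 1.2, 0, 6.8, 0], [0, 1.4, 0, 8.5, 0], [0, 1.6, 0, 10.2, 0], [0, 1.8, 0, 11.9, 0], [0, 2, 0, 13.6, 0], [0, 2.1, 0, 15, 0], [0, 2.2, 0, 16, 0]],
])

```text
time_s: 12.73
eef_pos: [0.459, 0.2082, 0.0963]
eef_rot: [0.0, 0.141, 0.99, 0.0]
wrist_force: [-1.6, 0.6, 1.3]
opening: 0.002
grasp_force: 0.6
```

```bash
cat >> h.py <<'E'
def lid2():
    im,d=camera("top");P=cloud("top",d).reshape(-1,3)
    s=P[:,:2]@u;w=P[:,:2]@v;z=P[:,2]
    for lo,hi in((.105,.132),(-.132,-.105)):
        m=(w>.327+lo)&(w<.327+hi)&(s>.43)&(s<.565)&(z>.085)&(z<.2)
        a=cv2.fitLine(np.c_[s[m],z[m]].astype(np.float32),cv2.DIST_HUBER,0,.01,.01).ravel()
        print("slope angle",m.sum(),round(float(np.arctan(-a[1]/a[0])),3),"z at s=.45",round(float(a[3]+(.45-a[2])*a[1]/a[0]),4))
E
python3 -c "
from h import *
st();lid2();st()"
```

```text
t 12.73 s 0.3834 w 0.3272 z 0.0963  Fs -1.73 Fw 0.17 Fz 1.27
slope angle 390 -0.008 z at s=.45 0.1072
slope angle 386 0.009 z at s=.45 0.1085
t 12.78 s 0.3834 w 0.3272 z 0.0962  Fs -1.14 Fw -0.14 Fz -0.27
```

move_arm([
  [[0, 0, 0, 1.5, 0], [0, 0, 0, 3, 0], [0, 0, 0, 4.5, 0], [0, 0, 0, 6, 0], [0, 0, 0, 7, 0], [0, 0.5, 0, 8, 0], [0, 2, 0, 8, 0], [0, 8, 0, 8, 0], [0, 20, 0, 8, 0], [0, 40, 0, 8, 0]],
])

```text
time_s: 13.62
eef_pos: [0.4205, 0.2193, 0.0885]
eef_rot: [0.001, 0.141, 0.99, 0.0]
wrist_force: [-0.3, -0.6, -0.0]
opening: -0.003
grasp_force: 0.0
```

```bash
python3 -c "
from h import *
st();lid2();st()
im,d=camera('scene');cv2.imwrite('pics/f.png',cv2.resize(im[110:250,170:350],None,fx=4,fy=4))"
```

```text
t 13.62 s 0.3434 w 0.3272 z 0.0885  Fs -0.15 Fw -0.64 Fz -0.00
slope angle 383 0.009 z at s=.45 0.1085
slope angle 381 0.0 z at s=.45 0.1079
t 13.67 s 0.3382 w 0.3266 z 0.0874  Fs -3.47 Fw 1.93 Fz -1.34
```

View pics/f.png

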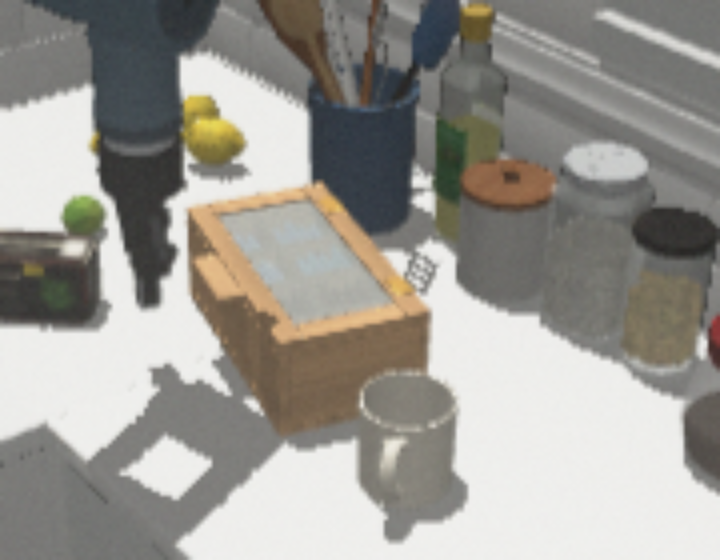

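move_arm([
  [[0, 5, 0, -10, 0], [0, 10, 0, -25, 0], [0, 15, 0, -40, 0], [0, 15, 0, -55, 0], [0, 15, 0, -65, 0], [0, 15, 0, -70, 0], [0, 15, 0, -70, 0], [0, 15, 0, -70, 0], [0, 15, 0, -70, 0], [0, 15, 0, -70, 0]],
])

```text
time_s: 14.55
eef_pos: [0.4054, 0.2233, 0.1573]
eef_rot: [-0.001, 0.141, 0.99, -0.0]
wrist_force: [0.1, 0.4, -0.1]
opening: 0.001
grasp_force: 0.0
```

```bash
python3 -c "
from h import *
print(order.hand_in())"
```

```text
the job is handed in; nothing more can be done
None
```

The lid is shut and the job is handed in at about 14.6 s: I tipped it, let it fall free and caught it at about 0.7 rad, and no other thing was touched, but the last drop of roughly 0.13 rad went unmeasured and may have slipped, so I can't confirm it stayed under the slam limit.

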